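# Clip the tool handles into the drying rack

### The arm

A 7-joint arm with a two-finger parallel gripper is mounted at the origin on a cart in front of the work surface, level with it; the furniture and walls round the work are solid. World frame = base frame: x ahead of the robot, y to its left, z up, the work surface at z = 0. Lengths are in m, angles in degrees, forces in N, time in s.
With the tool pointing down it reaches from about 0.35 to 0.9 m from the base axis. Payload 8.1 kg.
Tool frame: the origin (TCP) lies on the centre line of the jaws, within the pads' length; the fingertips stand 22 mm ahead of it and the grasp point (between the pads) lies 3 mm ahead of it; z points along the fingers, y is the line along which they close (so a half turn about z gives the same grasp; the last joint's range is limited). The gripper opens to 92 mm and grips with 3 to 60 N. Pads are 19 mm wide; open, the fingers measure 130 mm over their backs; the gripper's body (75 mm by 190 mm) begins 47 mm behind the grasp point.
Start: joints at [58.465, 24.895, 1.432, 90.138, -0.665, 64.973, -4.303], TCP at [0.271, -0.563, 0.249] pointing down, gripper open.
Joint ranges: [-149.89, 149.89], [-25.12, 119.58], [-72.63, 75.52], [4.76, 147.25], [-75.54, 255.54], [6.69, 114.76], [-157.13, 157.13]. Speed limits (degrees/s): [127.2, 127.2, 172.46, 172.46, 180, 180, 180].

### API

Orientations are given as [roll, pitch, yaw] about the fixed x, y, z axes, in that order (R = Rz(yaw) Ry(pitch) Rx(roll)).
In Python, from plant import manip gives the robot as it stands. The module is installed in compiled form; this text tells all that it offers.
- The arm moves only by the shell command python3 -m inch 'ROWS'. ROWS is a JSON object of lists of equal length, an entry for each row: "delta_pos": the shift along the tool's x, y, z normalised to -1 to 1, where 1 is 2.5 cm, a list of three; "rot": the turn, a rotation vector about the tool's x, y, z normalised to -1 to 1, where 1 is 8 degrees, a list of three; "grip": the opening, from -1 (shut) to 1 (fully open), so that 0 is half open. A call has 1 to 8 rows; each row shifts and turns the commanded pose from where the row before left it, along the tool's axes as they then stand; what a row does not reach is not made up. A row lasts 1/10 s, in which the tool goes at most 50 mm and 8.59 degrees, less where a joint would pass 70% of its speed; a pose out of reach is approached as far as the arm can. A call with a number of a shift or a turn outside -1 to 1 is refused whole. A call with a gripper value outside its range is refused whole. The fingers move at their own pace and stop on an object; the grip force is fixed at half the most. Time passes only in rows, so rows that do not move let the fingers close. It gives the time, the measured TCP pose, the force, the opening and the grip force at its end, in the units of the state.
- manip.observe(): the state, without advancing time (a new reading comes with each control period).
- manip.get_image(name): name is "side" or "top" or "wrist"; returns a dict with "pixels" (384x512x3 uint8, blue, green, red), "K" (3x3 intrinsics, pixels), "k1" (the pictures are not rectified: a ray, as slopes to the right and down, at radius r is drawn at 1 + k1 r^2 times it, then the intrinsics apply), "R" (3x3) and "t" (3): a world point X has camera coordinates R X + t; the wrist camera has in their place "mount" (4x4, takes a point from camera to tool coordinates, whose origin is the TCP and whose axes are the flange's). Camera axes: x right, y down, z forward; pixel columns grow to the right and rows downward; lengths in m; the calibration is good to about 2 mm. A picture is of the moment at which its call begins: read the wrist's pose just before it. There is no depth.
- manip.close_job(): hands the job in; it is judged then, once.
The state is a dict: "time": time; "joint_pos": joint angles; "qvel": joint speeds; "joint_torque": joint torques, N m; "tcp_pos": TCP position; "ee_rot": TCP orientation; "force": force on the tool from outside, world axes, zero at the start; "torque": the same for the moment, N m; "width": opening from 0.0 (shut) to 1.0 (fully open); "grip_force": force on a finger pad.
Only numpy, scipy, OpenCV 4.12 (cv2) and the standard library are available. Lean on these libraries where they do the work, as an engineer would, in place of code of your own. Each camera call takes 0.05 s, during which the arm holds its last target. There are 200 camera calls.

### The job

Tip the wooden bin forward to its stop by its steel bar and take out the short octagonal handle that lies at its back. Press both loose handles down into the drying rack until they snap fully home, roughly centred along their clips: the short one in the empty block with the closely spaced pair of clips, the long one in the block with the widely spaced pair. Swing the bin back upright, and leave the other things on the bench where they are.

Things in the scene. Friction and masses are not known exactly. Their poses are not given: they have to be found in the camera images.
- short_handle: Loose octagonal light-wood tool handle, 100 mm long, 24 mm across flats, 25 to 50 g, brass ferrule (20 mm across) on its +x end. Origin on its axis half way along; x runs along it. It starts at the back of the bin, parallel to the pivot, its ends on two rests. With the bin at its stop it has turned 45 degrees about its axis, so flats face up and sideways again: pinch and lift it straight up.
- long_handle: The same kind of handle, 150 mm long, 24 mm across flats, 40 to 80 g, lying on the table (axis 12 mm above it). Origin on its axis half way along; x runs along the handle.
- clip_rack: Fixed plywood board, 140 x 186 x 12 mm, carrying three aluminium clip blocks side by side, 60 mm apart along its y; handles lie along its x. Origin: centre of its underside.
- clip_short_seat (a point): Where the short handle's centre lies when fully seated: on the axis of the empty block (90 x 44 mm) with closely spaced clips, 42 mm above the table. x along the seated handle (either way round will do), y across, z up. The clips stand 33 mm either side of this point along x. The handle rests on pads 12 mm below this point; the block's top is 22 mm below it. Between the clips is free space.
- clip_long_seat (a point): The same for the long handle: centre of its place, 42 mm above the table, in the block (132 x 44 mm) with widely spaced clips, 52 mm either side of this point along x.
- clip_full: Third clip block, 90 mm long, closely spaced clips, already holding a short handle that is fixed in it: no place for another. Origin: centre of its underside. The three blocks may stand in any order.
- bin (a joint): Tilt of the bin, rad: 0 upright, grows as it tips forward (towards the robot side), stop at 0.785 (45 degrees). The hinge is stiff: the bin stays where it is left; 2 to 4 N at the bar move it.
- bin_bar (a point): Middle of the bin's pull bar: round steel, 10 mm thick, 82 mm long, parallel to the pivot, on two posts 72 mm apart at the top of the bin's front, its axis 20 mm above the front panel. Pinch it from above between the posts; it turns in the fingers. Upright it is 132 mm above the table and about 50 mm in front of the roof edge; at the stop, 82 mm above the table. Its frame tilts with the bin.
- bin_hinge (a point): Middle of the pivot axis, fixed, 20 mm above the table. The axis runs along this frame's y (level); the bin tips towards its -x. Upright, the bar is 25 mm in front of the axis and 112 mm above it. The short handle's axis is 35 mm behind and 88 mm above it upright, 37 mm in front and 87 mm above it with the bin at its stop.
- sanding_block: Bystander: brown sanding block, 64 x 108 x 31 mm, lying near the front edge. Origin: centre of its underside.
- carpenter_pencil: Bystander: flat carpenter pencil, 174 x 14 x 12 mm, lying behind the rack along the crate. Origin: centre of its underside.
- masking_tape: Bystander: roll of masking tape, 100 mm across, 25 mm high. Origin: centre of its underside.
- clip_short: Clip block of the short handle; origin at the centre of its underside, 12 mm above the table, x along the handle. All clips are alike: two spring-steel jaws, 14 mm wide along x, open upward. Flared mouth about 31 mm wide, 23 mm above the seat point; lips about 18 mm apart, 10 mm above it. Pressing the handle straight down (10 to 15 N for both clips) spreads them, and they close over it.
- bin_stand: Fixed plywood stand of the bin, 154 mm wide, origin on the table under the pivot, front to -x. Its roof, 137 to 145 mm above the table, reaches from 26 to 62 mm behind the pivot and covers the short handle while the bin is upright. The bin is 132 mm wide; between its two handle rests 80 mm are free for fingers.

How it is judged:
By the outcome, as a careful person would: the job done as asked, in the order asked, and still so for the second after the job is handed in, with the robot touching nothing.
It also fails if it takes over 64 s, if anything falls off the work surface, if the arm or the gripper's body presses on something with over 40 N, if the wrist force passes 120 N, or if a joint passes its speed limit or range.

## Working session

There is one attempt and no reset: what is moved stays moved. The work goes in short steps, Python scripts to look and compute and a shell command to move; the robot and the scene stay as the last step left them, time stands still between calls to the robot, and variables do not carry over. Pictures are saved under pics/ and viewed, at most 10 in all, crops included, and the job is handed in when it is done.

```bash
mkdir -p pics; cat > h.py <<'E'
import numpy as np, cv2
from plant import manip
from scipy.spatial.transform import Rotation as Ro
def und(im,uv):
    K=np.array(im["K"]);k=im["k1"]
    d=np.array([(uv[0]-K[0,2])/K[0,0],(uv[1]-K[1,2])/K[1,1]]);s=d.copy()
    for _ in range(20): s=d/(1+k*(s@s))
    return np.array([s[0],s[1],1])
def cam(im,st=None):
    if "mount" in im:
        M=np.array(im["mount"]);Rt=Ro.from_euler('xyz',st["ee_rot"],degrees=True).as_matrix()
        return Rt@M[:3,:3],Rt@M[:3,3]+np.array(st["tcp_pos"])
    R=np.array(im["R"]);return R.T,-R.T@np.array(im["t"])
def ray(im,uv,st=None):
    A,c=cam(im,st);return c,A@und(im,uv)
def plane(im,uv,z,st=None):
    c,d=ray(im,uv,st);return c+d*(z-c[2])/d[2]
def tri(rs):
    A=np.zeros((3,3));b=np.zeros(3)
    for c,d in rs:
        d=d/np.linalg.norm(d);P=np.eye(3)-np.outer(d,d);A+=P;b+=P@c
    return np.linalg.solve(A,b)
def proj(im,X,st=None):
    A,c=cam(im,st);p=A.T@(np.array(X)-c);s=p[:2]/p[2];s=s*(1+im["k1"]*(s@s))
    K=np.array(im["K"]);return K[0,0]*s[0]+K[0,2],K[1,1]*s[1]+K[1,2]
def snap(name,f):
    import pickle
    st=manip.observe();im=manip.get_image(name)
    cv2.imwrite(f"pics/{f}.png",np.array(im["pixels"]));pickle.dump((im,st),open(f"pics/{f}.pkl","wb"));return im,st
def load(f):
    import pickle;return pickle.load(open(f"pics/{f}.pkl","rb"))
E
python3 - <<'E'
from h import *
for n in("top","side","wrist"):
    im,st=snap(n,n+"0")
    if "R" in im: print(n,cam(im)[1],cam(im)[0][:,2])
    else: print(im["mount"])
    print(im["K"],im["k1"])
print(st)
for n in("top","side"):
    im=cv2.imread(f"pics/{n}0.png");cv2.imwrite(f"pics/{n}0b.png",cv2.resize(im,(768,576),interpolation=cv2.INTER_CUBIC))
E
```

```text
top [0.31187077 0.16028406 0.97936638] [ 0.16003336 -0.01380773 -0.98701503]
[[360.52993446   0.         252.89340482]
 [  0.         360.52993446 193.62188487]
 [  0.           0.           1.        ]] -0.0713937625961585
side [ 1.14903553 -0.00882169  0.76183743] [-0.70395754  0.17914131 -0.68727882]
[[382.9114052    0.         256.66060877]
 [  0.         382.9114052  194.79976529]
 [  0.           0.           1.        ]] 0.023093872736005636
[[-2.31311195e-04 -9.68033896e-01 -2.50819301e-01  6.64151873e-02]
 [ 9.99999912e-01 -3.11926087e-04  2.81652372e-04  2.06663521e-04]
 [-3.50886126e-04 -2.50819214e-01  9.68033883e-01 -1.36856200e-01]
 [ 0.00000000e+00  0.00000000e+00  0.00000000e+00  1.00000000e+00]]
[[292.9197471    0.         256.38265329]
 [  0.         292.9197471  194.65812918]
 [  0.           0.           1.        ]] -0.03792083559006398
{'time': 0.1, 'joint_pos': array([58.46519398, 24.93221464,  1.4284433 , 90.18446905, -0.66356923,
       64.97232895, -4.30341032]), 'qvel': array([ 0.03684834, -0.12890381,  0.0203024 , -0.08372159,  0.08129506,
        0.02698113,  0.01399071]), 'joint_torque': array([ 4.51272281e-03, -6.69124460e+01,  9.88950916e-01, -3.15146470e+01,
       -6.03048457e-02,  3.73061467e-02,  5.91035155e-05]), 'tcp_pos': array([ 0.27039266, -0.56300721,  0.24802166]), 'ee_rot': array([-1.79919597e+02,  7.29280419e-03,  2.56544456e+01]), 'force': array([ 0.40634234, -0.46635157, -0.48134527]), 'torque': array([-0.00427557, -0.03682179, -0.03632173]), 'grip_force': 0.0, 'width': 0.9959509286136142}
```

View pics/top0b.png

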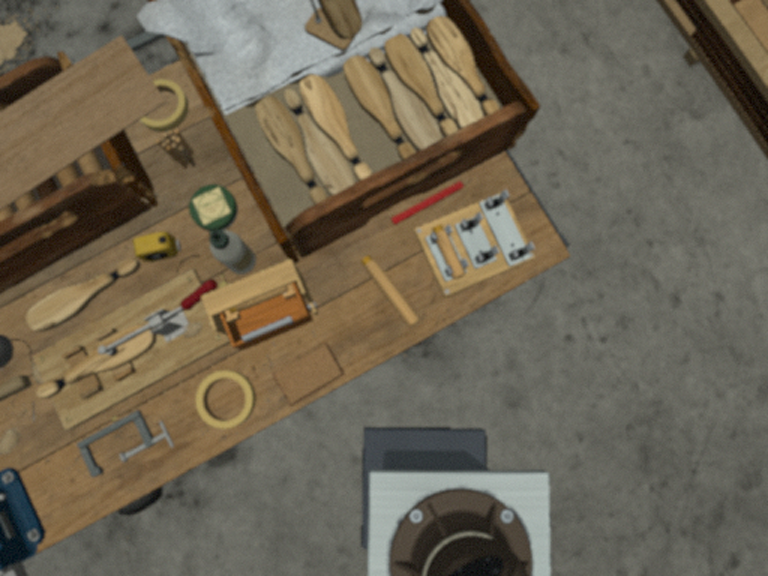

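View pics/side0b.png

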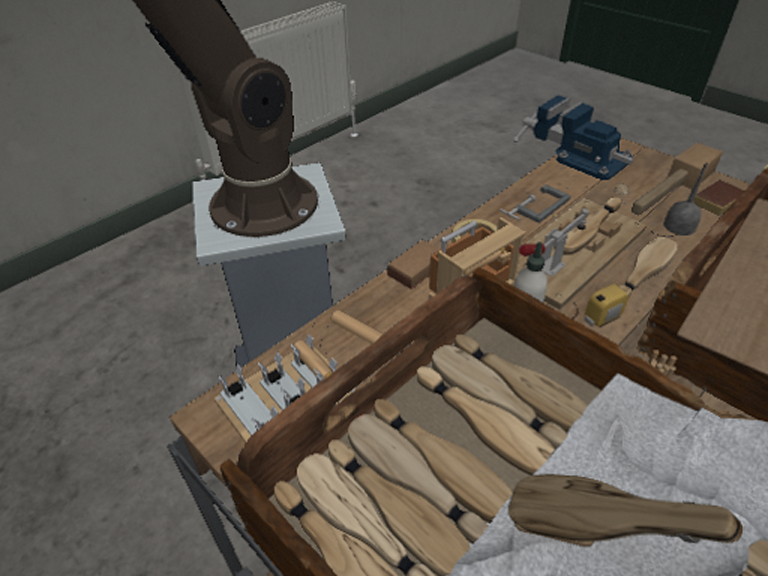

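Top view: bin bar ≈(243–293, 328), stand roof above it, long handle (367,260)–(413,320), rack around (475,245) with the full block at left, short empty block in the middle, long block at right (2/1.5 scaled pixels).

```bash
python3 - <<'E'
from h import *
im,_=load("top0")
for n,u,z in[("barL",(243,337),.132),("barR",(293,319),.132),("longA",(367,260),.012),("longB",(413,320),.012),
 ("rackTL",(416,229),.012),("rackTR",(505,192),.012),("rackBL",(446,294),.012),("rackBR",(536,258),.012),("roofTR",(294,262),.145),("roofTL",(206,294),.145),("tape",(225,400),.025),("sand",(307,373),.031)]:
    print(n,plane(im,(u[0]/1.5,u[1]/1.5),z).round(3))
px=np.array(im["pixels"])
c=px[110:230,120:370];cv2.imwrite("pics/topc.png",cv2.resize(c,None,fx=3.2,fy=3.2,interpolation=cv2.INTER_CUBIC))
E
```

```text
barL [0.371 0.361 0.132]
barR [0.401 0.284 0.132]
longA [0.525 0.17  0.012]
longB [0.416 0.085 0.012]
rackTL [0.585 0.081 0.012]
rackTR [ 0.661 -0.087  0.012]
rackBL [0.464 0.026 0.012]
rackBR [ 0.535 -0.142  0.012]
roofTR [0.49  0.284 0.145]
roofTL [0.437 0.42  0.145]
tape [0.269 0.412 0.025]
sand [0.318 0.27  0.031]
```

View pics/topc.png

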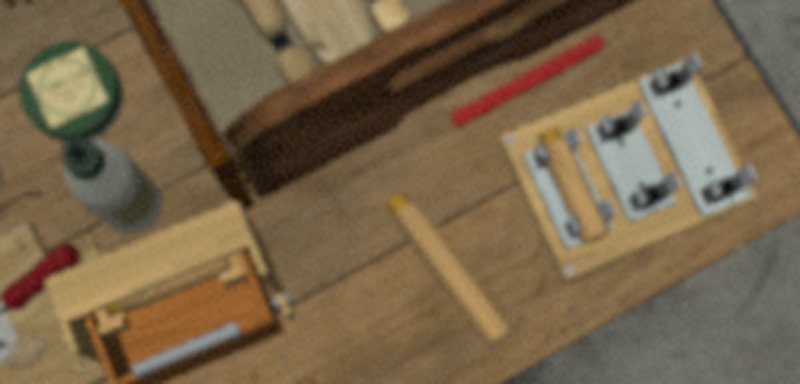

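Rack order from the camera's left: full block, short empty block (middle), long block (right). Brass ferrule of the long handle is at its far end.

```bash

python3 -m inch '{"delta_pos":[[0.9,-0.85,-0.12],[0.9,-0.85,-0.12],[0.9,-0.85,-0.12],[0.9,-0.85,-0.12],[0.9,-0.85,-0.12],[0.9,-0.85,-0.12],[0.9,-0.85,-0.12],[0.9,-0.85,-0.12]],"rot":[[0,0,0],[0,0,0],[0,0,0],[0,0,0],[0,0,0],[0,0,0],[0,0,0],[0,0,0]],"grip":[1,1,1,1,1,1,1,1]}'
python3 -m inch '{"delta_pos":[[0.9,-0.85,-0.12],[0.9,-0.85,-0.12],[0.9,-0.85,-0.12],[0.9,-0.85,-0.12],[0.9,-0.85,-0.12],[0.9,-0.85,-0.12],[0.9,-0.85,-0.12],[0.9,-0.85,-0.12]],"rot":[[0,0,0],[0,0,0],[0,0,0],[0,0,0],[0,0,0],[0,0,0],[0,0,0],[0,0,0]],"grip":[1,1,1,1,1,1,1,1]}'
python3 - <<'E'
from h import *
im,st=snap("wrist","w1");print(st["tcp_pos"],st["ee_rot"],st["joint_pos"],st["force"],st["time"])
cv2.imwrite("pics/w1b.png",cv2.resize(np.array(im["pixels"]),(768,576)))
E
```

```text
time: 0.95
tcp_pos: [0.3594, -0.3309, 0.2727]
ee_rot: [-180.0, 0.0, 25.7]
force: [0.0, -0.2, 0.3]
width: 0.999
grip_force: 0.0
time: 1.75
tcp_pos: [0.448, -0.0998, 0.2968]
ee_rot: [180.0, 0.0, 25.6]
force: [0.7, 1.0, -0.3]
width: 1.003
grip_force: 0.0
[ 0.44802716 -0.09983708  0.29677387] [1.79999143e+02 1.19068323e-02 2.56492170e+01] [ 20.27989061   8.1105096  -16.22653604 106.86517503   2.49292815
  65.37381765 -61.18327453] [ 0.73037691  1.02292668 -0.32233609] 1.75
```

View pics/w1b.png

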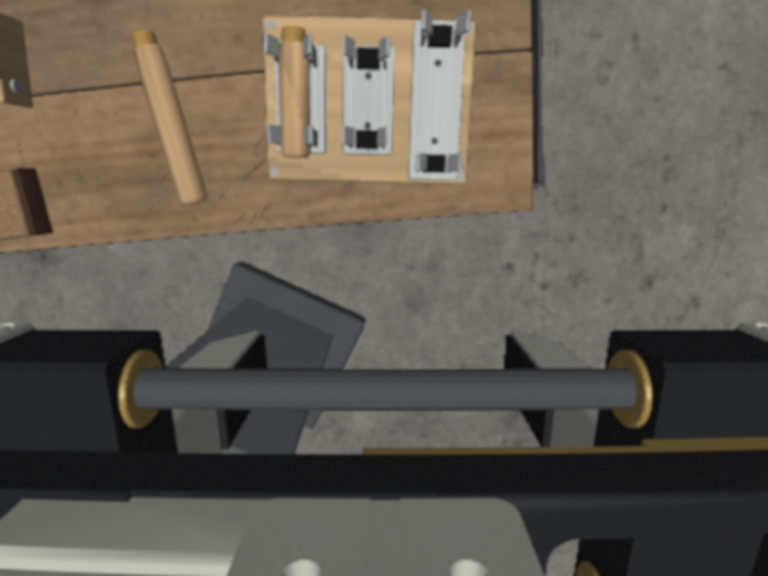

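The wrist view shows the whole rack: full (295,95), short block centre ~(368,98), long block ~(437,100); long handle (145,32)–(194,198) at 1.5x.

```bash
python3 - <<'E'
from h import *
im,st=load("w1")
P={}
for n,u,z in[("rTL",(265,18),.012),("rTR",(474,20),.012),("rBR",(465,182),.012),("rBL",(268,177),.012),
 ("shTop",(368,76),.02),("shBot",(367,126),.02),("loTop",(438,63),.02),("loBot",(434,141),.02),
 ("hA",(144,34),.012),("hB",(194,198),.012)]:
    P[n]=plane(im,(u[0]/1.5,u[1]/1.5),z,st);print(n,P[n].round(4))
c=sum(P[k] for k in("rTL","rTR","rBR","rBL"))/4
x=P["rTL"]-P["rBL"]+P["rTR"]-P["rBR"];y=P["rTL"]-P["rTR"]+P["rBL"]-P["rBR"]
print(c,np.degrees(np.arctan2(x[1],x[0])),np.degrees(np.arctan2(-y[0],y[1])),np.linalg.norm(x)/2,np.linalg.norm(y)/2)
for a,b in(("shTop","shBot"),("loTop","loBot"),("hA","hB")):
    d=P[a]-P[b];print(a,(P[a]+P[b])/2,np.degrees(np.arctan2(d[1],d[0])),np.linalg.norm(d))
E
```

```text
rTL [0.5859 0.0809 0.012 ]
rTR [ 0.6626 -0.0832  0.012 ]
rBR [ 0.5377 -0.1405  0.012 ]
rBL [0.4624 0.0273 0.012 ]
shTop [ 0.5801 -0.0208  0.02  ]
shBot [ 0.5422 -0.0377  0.02  ]
loTop [ 0.6159 -0.0709  0.02  ]
loBot [ 0.5567 -0.0972  0.02  ]
hA [0.5294 0.1736 0.012 ]
hB [0.4143 0.0838 0.012 ]
[ 0.56213371 -0.02888884  0.012     ] 24.062330808651154 24.60970152026169 0.1360107199755744 0.1825466511831817
shTop [ 0.56117148 -0.0292486   0.02      ] 23.937184652083726 0.04144378849855865
loTop [ 0.58630524 -0.08408486  0.02      ] 23.968027168429597 0.06477486236051024
hA [0.4718474  0.12870459 0.012     ] 37.966782767371406 0.14589223696026074
```

```bash

python3 -m inch '{"delta_pos":[[0.3,-0.96,0],[0.3,-0.96,0],[0.3,-0.96,0],[0.3,-0.96,0],[0.3,-0.96,0],[0.3,-0.96,0],[0.3,-0.96,0],[0.3,-0.96,0]],"rot":[[0,0,0],[0,0,0],[0,0,0],[0,0,0],[0,0,0],[0,0,0],[0,0,0],[0,0,0]],"grip":[0,0,0,0,0,0,0,0]}'
python3 -m inch '{"delta_pos":[[0.3,-0.96,0],[0.3,-0.96,0],[0.3,-0.96,0],[0.3,-0.96,0],[0.3,-0.96,0],[0.3,-0.96,0],[0.3,-0.96,0],[0.3,-0.96,0]],"rot":[[0,0,0],[0,0,0],[0,0,0],[0,0,0],[0,0,0],[0,0,0],[0,0,0],[0,0,0]],"grip":[0,0,0,0,0,0,0,0]}'
python3 -m inch '{"delta_pos":[[0,0,0],[0,0,0],[0,0,0],[0,0,0],[0,0,0],[0,0,0],[0,0,0],[0,0,0]],"rot":[[0,0,-1],[0,0,-1],[0,0,-1],[0,0,-1],[0,0,-1],[0,0,-1],[0,0,-1],[0,0,-1]],"grip":[0,0,0,0,0,0,0,0]}'
python3 -m inch '{"delta_pos":[[0,0,0],[0,0,0],[0,0,0],[0,0,0]],"rot":[[0,0,-1],[0,0,-1],[0,0,-0.67],[0,0,0]],"grip":[0,0,0,0]}'
python3 - <<'E'
from h import *
im,st=snap("wrist","w2");print(st["tcp_pos"],st["ee_rot"],st["joint_pos"],st["force"],st["time"])
cv2.imwrite("pics/w2b.png",cv2.resize(np.array(im["pixels"]),(768,576)))
E
```

```text
time: 2.6
tcp_pos: [0.4185, 0.0987, 0.2966]
ee_rot: [180.0, 0.0, 25.6]
force: [0.8, -0.1, 0.2]
width: 0.502
grip_force: 0.0
time: 3.4
tcp_pos: [0.3896, 0.2977, 0.2965]
ee_rot: [180.0, 0.0, 25.6]
force: [0.1, 0.3, -0.3]
width: 0.5
grip_force: 0.0
time: 4.2
tcp_pos: [0.3899, 0.2967, 0.2965]
ee_rot: [-180.0, 0.0, 90.0]
force: [0.4, -0.7, 1.0]
width: 0.5
grip_force: 0.0
time: 4.6
tcp_pos: [0.3899, 0.2967, 0.2964]
ee_rot: [-180.0, 0.0, 111.1]
force: [-0.4, 0.2, -0.1]
width: 0.503
grip_force: 0.0
[0.38990103 0.29667872 0.29642484] [-1.79961910e+02  3.58746641e-03  1.11080995e+02] [ -3.09557376  16.73176244 -50.26646424 101.32193722  13.75632945
  68.41253973 -36.2129038 ] [-0.36904917  0.1989813  -0.06899727] 4.6
```

View pics/w2b.png

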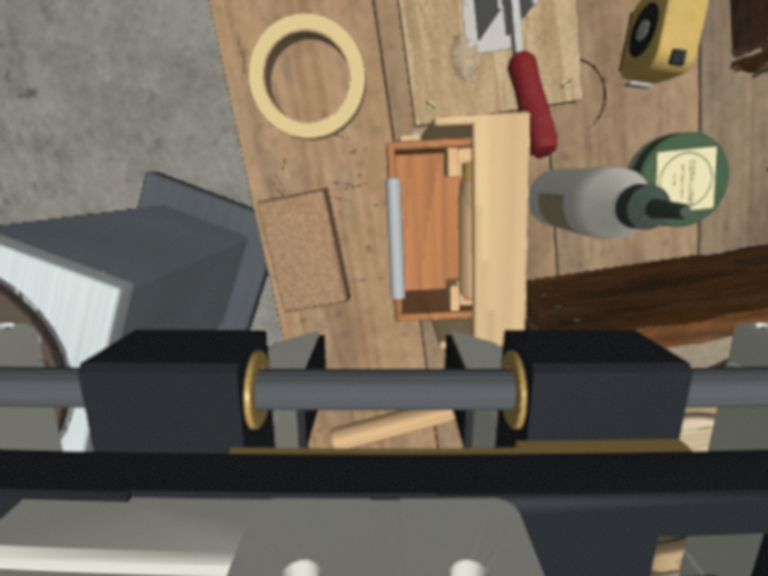

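Bar spans (394,178)–(399,299); roof (475–528,113 …), handle half visible under the roof edge at x≈467; sanding block and tape are clear in front.

```bash
python3 - <<'E'
from h import *
im,st=load("w2")
P={}
for n,u,z in[("b1",(393.5,178),.133),("b2",(398.5,299),.133),("rf1",(528,113),.145),("rf2",(526,340),.145),("fr1",(474,116),.145),("fr2",(475,340),.145)]:
    P[n]=plane(im,(u[0]/1.5,u[1]/1.5),z,st);print(n,P[n].round(4))
b=(P["b1"]+P["b2"])/2
for a,c in(("b1","b2"),("rf1","rf2"),("fr1","fr2")):
    d=P[a]-P[c];print(a,np.degrees(np.arctan2(d[1],d[0])),np.linalg.norm(d))
it,_=load("top0");isd,_=load("side0")
t=tri([ray(it,(268/1.5,328/1.5)),ray(im,(396/1.5,238.5/1.5),st),ray(isd,(460/1.5,235/1.5))]);print("bar",b,"tri",t)
A=Ro.from_euler('xyz',st["ee_rot"],degrees=True).as_matrix()
print("tool delta units",(A.T@(b-st["tcp_pos"]))/.025)
E
```

```text
b1 [0.3705 0.3611 0.133 ]
b2 [0.4041 0.2849 0.133 ]
rf1 [0.4336 0.4277 0.145 ]
rf2 [0.4968 0.2923 0.145 ]
fr1 [0.4031 0.4138 0.145 ]
fr2 [0.4633 0.2794 0.145 ]
b1 113.78694740680912 0.08328955107990782
rf1 115.00874294895804 0.14942904003305824
fr1 114.13489231386357 0.14721563303798293
bar [0.38729822 0.32298344 0.133     ] tri [0.38764842 0.32448356 0.12360573]
tool delta units [1.0196262  0.28566035 6.53674143]
```

```bash

python3 -m inch '{"delta_pos":[[0.0,0,0],[0.5,0.17,0.6],[0.5,0.17,0.9],[0,0,0.9],[0,0,0.9],[0,0,0.9],[0,0,0],[0,0,0]],"rot":[[0,0,-0.39],[0,0,0],[0,0,0],[0,0,0],[0,0,0],[0,0,0],[0,0,0],[0,0,0]],"grip":[-0.4,-0.4,-0.4,-0.4,-0.4,-0.4,-0.4,-0.4]}'
python3 - <<'E'
from h import *
im,st=snap("wrist","w3");print(st["tcp_pos"],st["ee_rot"],st["force"],st["time"])
px=np.array(im["pixels"])
for X in(-1,1):print(proj(im,np.array([.3873,.3230,.133])+X*.041*np.array([-.41,.912,0]),st))
cv2.imwrite("pics/w3b.png",cv2.resize(px,(768,576)))
E
```

```text
time: 5.45
tcp_pos: [0.3873, 0.3234, 0.192]
ee_rot: [-180.0, 0.0, 114.1]
force: [-0.0, 0.1, 0.6]
width: 0.3
grip_force: 0.0
[0.38728863 0.32340118 0.19202147] [-1.79964409e+02  4.08983992e-03  1.14056263e+02] [-0.04429115  0.05896888  0.61065229] 5.45
(np.float64(257.25159217538186), np.float64(269.58741451342075))
(np.float64(256.9944556964695), np.float64(159.0848746267314))
```

View pics/w3b.png

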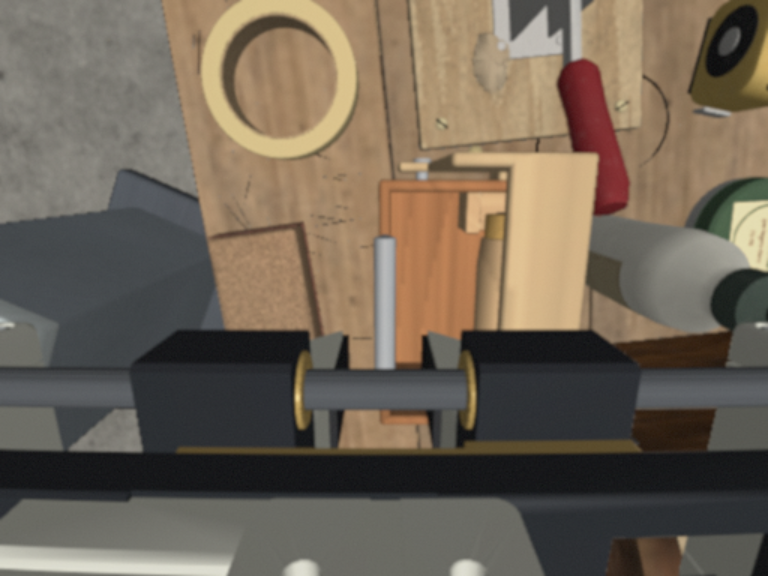

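The bar (x≈385, end at y≈238) runs straight and is centred between the fingers, as predicted. Descend, close, tip.

```bash

python3 -m inch '{"delta_pos":[[0,0,0.6],[0,0,0.6],[0,0,0.64],[0,0,0],[0,0,0],[0,0,0],[0,0,0]],"rot":[[0,0,0],[0,0,0],[0,0,0],[0,0,0],[0,0,0],[0,0,0],[0,0,0]],"grip":[-0.4,-0.4,-0.4,-0.4,-1,-1,-1]}'
python3 -m inch '{"delta_pos":[[0,-0.43,0.12],[0,-0.42,0.16]],"rot":[[0,0,0],[0,0,0]],"grip":[-1,-1]}'
```

```text
time: 6.2
tcp_pos: [0.3871, 0.3235, 0.1467]
ee_rot: [180.0, 0.0, 114.1]
force: [0.4, -1.3, 9.5]
width: 0.096
grip_force: 30.1
time: 6.4
tcp_pos: [0.3695, 0.3157, 0.1403]
ee_rot: [179.7, -0.0, 114.1]
force: [3.7, 1.0, 2.1]
width: 0.1
grip_force: 30.0
```

```bash

python3 -m inch '{"delta_pos":[[0,-0.40,0.2],[0,-0.38,0.24],[0,-0.35,0.28],[0,-0.33,0.31],[0,-0.30,0.34],[0,-0.28,0.4],[0,0,0]],"rot":[[0,0,0],[0,0,0],[0,0,0],[0,0,0],[0,0,0],[0,0,0],[0,0,0]],"grip":[-1,-1,-1,-1,-1,-1,-1]}'
```

```text
time: 7.1
tcp_pos: [0.3213, 0.2945, 0.0939]
ee_rot: [179.9, -0.1, 114.2]
force: [2.9, 6.9, -5.6]
width: 0.1
grip_force: 30.0
```

```bash

python3 -m inch '{"delta_pos":[[0,-0.08,0.08],[0,0,0]],"rot":[[0,0,0],[0,0,0]],"grip":[-1,-1]}'
python3 -m inch '{"delta_pos":[[0,0,0],[0,0,0],[0,0,-1],[0,0,-1],[0,0.75,-1],[0,0.75,-1],[0,0.9,0],[0,0,0]],"rot":[[0,0,0],[0,0,0],[0,0,0],[0,0,0],[0,0,0],[0,0,0],[0,0,0],[0,0,0]],"grip":[-0.4,-0.4,-0.4,-0.4,0,0,0,0]}'
python3 - <<'E'
from h import *
im,st=snap("wrist","w4");print(st["tcp_pos"],st["ee_rot"],st["force"],st["time"])
px=np.array(im["pixels"])
cv2.imwrite("pics/w4b.png",cv2.resize(px,(768,576)))
E
```

```text
time: 7.3
tcp_pos: [0.3212, 0.2945, 0.0935]
ee_rot: [179.7, -0.0, 114.1]
force: [2.8, -0.3, 21.5]
width: 0.098
grip_force: 30.0
time: 8.1
tcp_pos: [0.3765, 0.3175, 0.192]
ee_rot: [180.0, -0.0, 114.0]
force: [-0.3, -0.4, -0.2]
width: 0.496
grip_force: 0.0
[0.37647911 0.31746436 0.19201024] [ 1.79989054e+02 -1.33650295e-03  1.13979070e+02] [-0.27064527 -0.38724065 -0.17713939] 8.1
```

View pics/w4b.png

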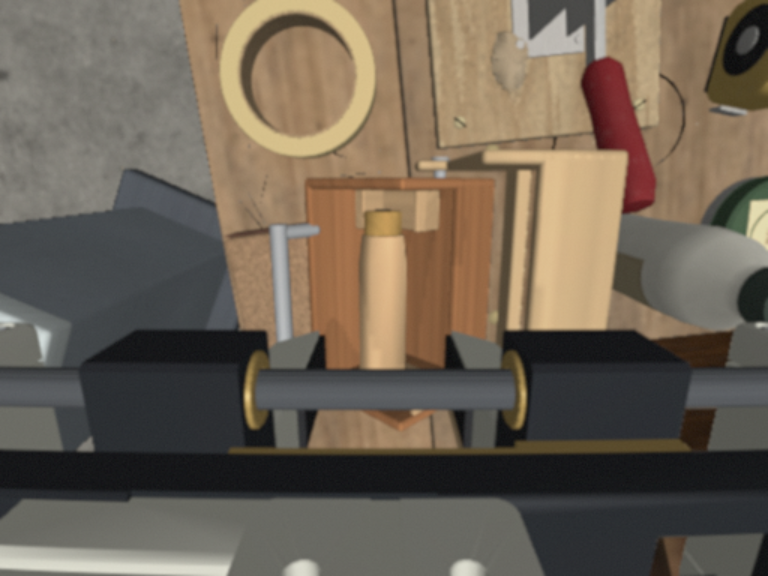

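The bin is at its stop (21 N reaction) and the handle (x 361–407, ferrule tip y≈210) lies centred between the fingers. Checking the offset along its axis.

```bash
python3 - <<'E'
from h import *
im,st=load("w4")
e=plane(im,(384/1.5,210.5/1.5),.113,st);
# ferrule end top edge at z~.107+.010
e=plane(im,(384/1.5,210.5/1.5),.115,st)
a=np.radians(114);u=np.array([np.cos(a),np.sin(a),0]);v=np.array([np.sin(a),-np.cos(a),0])
c=e-.05*u;print(e,c,"along",(c-st["tcp_pos"])@u,"across",(c-st["tcp_pos"])@v)
E
python3 -m inch '{"delta_pos":[[0,0,0.8],[0,0,0.8],[0,0,0.8],[0,0,0.76],[0,0,0]],"rot":[[0,0,0],[0,0,0],[0,0,0],[0,0,0],[0,0,0]],"grip":[-0.4,-0.4,-0.4,-0.4,-0.4]}'
```

```text
[0.35459359 0.36441822 0.115     ] [0.37493043 0.31874095 0.115     ] along 0.0017961302186127067 across -0.0008955528529247699
time: 8.65
tcp_pos: [0.3732, 0.3166, 0.1111]
ee_rot: [-179.8, 0.0, 114.2]
force: [2.8, 0.2, 0.8]
width: 0.299
grip_force: 1.5
```

```bash

python3 -m inch '{"delta_pos":[[0,0,0],[0,0,0],[0,0,0]],"rot":[[0,0,0],[0,0,0],[0,0,0]],"grip":[-1,-1,-1]}'
python3 -m inch '{"delta_pos":[[0,0,-0.3],[0,0,-0.6],[0,0,-0.9],[0,0,-1],[0,0,-1],[0,0,-1],[0,0,-1],[0,0,0]],"rot":[[0,0,0],[0,0,0],[0,0,0],[0,0,0],[0,0,0],[0,0,0],[0,0,0],[0,0,0]],"grip":[-1,-1,-1,-1,-1,-1,-1,-1]}'
python3 - <<'E'
from h import *
im,st=snap("wrist","w5");print(st["tcp_pos"],st["ee_rot"],st["force"],st["time"])
px=np.array(im["pixels"])
cv2.imwrite("pics/w5b.png",cv2.resize(px,(768,576)))
E
```

```text
time: 8.95
tcp_pos: [0.3736, 0.317, 0.1133]
ee_rot: [-179.9, 0.0, 114.2]
force: [0.5, 0.4, 0.6]
width: 0.256
grip_force: 30.0
time: 9.75
tcp_pos: [0.3746, 0.3188, 0.2618]
ee_rot: [179.8, -0.1, 114.2]
force: [0.9, 1.1, -1.3]
width: 0.259
grip_force: 30.0
[0.37457404 0.31877952 0.26180497] [ 1.79753573e+02 -6.24398753e-02  1.14157018e+02] [ 0.91415639  1.09155555 -1.33060775] 9.75
```

View pics/w5b.png

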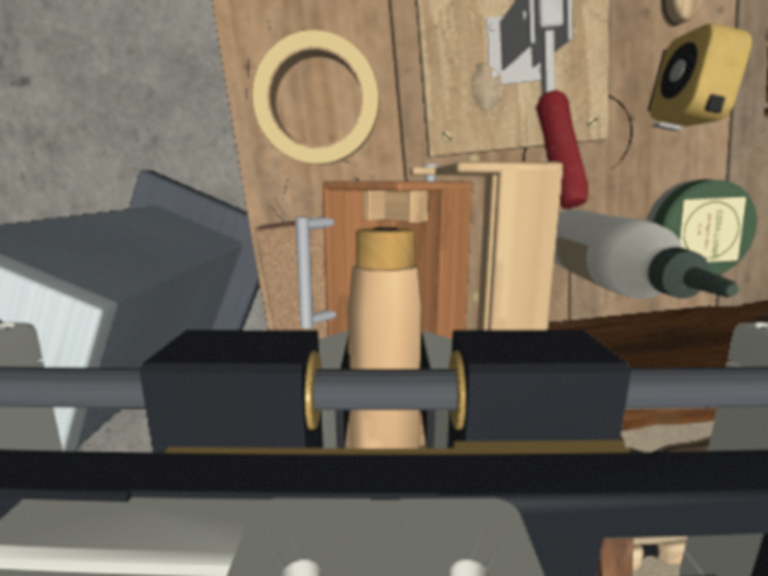

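Handle held (23.8 mm), ferrule end at (385,230). Compute centre offset in the tool.

```bash
python3 - <<'E'
from h import *
im,st=load("w5")
M=np.array(im["mount"])
for v in(227,230,234):
    d=M[:3,:3]@und(im,(385/1.5,v/1.5));c=M[:3,3]
    for z in(-.003,.007): print(v,z,(c+d*(z-c[2])/d[2]).round(4))
x=np.array(st["tcp_pos"]);t=np.array([.5615,-.029,0])
A=Ro.from_euler('xyz',st["ee_rot"],degrees=True).as_matrix();print((A.T@(t-x))/.025)
E
```

```text
227 -0.003 [ 0.0524 -0.0004 -0.003 ]
227 0.007 [ 0.0513 -0.0004  0.007 ]
230 -0.003 [ 0.0515 -0.0004 -0.003 ]
230 0.007 [ 0.0503 -0.0004  0.007 ]
234 -0.003 [ 0.0503 -0.0004 -0.003 ]
234 0.007 [ 0.049  -0.0004  0.007 ]
[-15.76423855   1.08428438  10.45978572]
```

```bash

python3 -m inch '{"delta_pos":[[-0.98,0.07,0],[-0.98,0.07,0],[-0.98,0.07,0],[-0.98,0.07,0],[-0.98,0.07,0],[-0.98,0.07,0],[-0.98,0.07,0],[-0.98,0.07,0]],"rot":[[0,0,0],[0,0,0],[0,0,0],[0,0,0],[0,0,0],[0,0,0],[0,0,0],[0,0,0]],"grip":[-1,-1,-1,-1,-1,-1,-1,-1]}'
python3 -m inch '{"delta_pos":[[-0.98,0.07,0],[-0.98,0.07,0],[-0.98,0.07,0],[-0.98,0.07,0],[-0.98,0.07,0],[-0.98,0.07,0],[-0.98,0.07,0],[-0.98,0.07,0]],"rot":[[0,0,0],[0,0,0],[0,0,0],[0,0,0],[0,0,0],[0,0,0],[0,0,0],[0,0,0]],"grip":[-1,-1,-1,-1,-1,-1,-1,-1]}'
python3 -m inch '{"delta_pos":[[0,0,0],[0,0,0],[0,0,0],[0,0,0],[0,0,0],[0,0,0],[0,0,0],[0,0,0]],"rot":[[0,0,1],[0,0,1],[0,0,1],[0,0,1],[0,0,1],[0,0,1],[0,0,1],[0,0,1]],"grip":[-1,-1,-1,-1,-1,-1,-1,-1]}'
python3 -m inch '{"delta_pos":[[0,0,0],[0,0,0],[0,0,0],[0,0,0],[0,0,0.9],[0,0,0.9],[0,0,0.9],[0,0,0]],"rot":[[0,0,1],[0,0,1],[0,0,1],[0,0,0.24],[0,0,0],[0,0,0],[0,0,0],[0,0,0]],"grip":[-1,-1,-1,-1,-1,-1,-1,-1]}'
python3 - <<'E'
from h import *
im,st=snap("wrist","w6");print(st["tcp_pos"],st["ee_rot"],st["joint_pos"],st["time"])
px=np.array(im["pixels"])
cv2.imwrite("pics/w6b.png",cv2.resize(px,(768,576)))
E
```

```text
time: 10.6
tcp_pos: [0.4667, 0.143, 0.2575]
ee_rot: [-179.9, -0.0, 114.1]
force: [1.6, 1.3, -0.1]
width: 0.262
grip_force: 30.0
time: 11.4
tcp_pos: [0.5596, -0.0297, 0.2573]
ee_rot: [-179.9, -0.1, 114.2]
force: [-0.1, -1.1, -0.4]
width: 0.261
grip_force: 30.0
time: 12.2
tcp_pos: [0.5592, -0.0287, 0.2572]
ee_rot: [-179.9, 0.1, 49.8]
force: [-0.4, -0.1, -0.8]
width: 0.262
grip_force: 30.0
time: 13.0
tcp_pos: [0.5573, -0.029, 0.1873]
ee_rot: [-179.8, 0.4, 24.2]
force: [-0.4, -0.1, 0.6]
width: 0.261
grip_force: 30.0
[ 0.55729538 -0.02897922  0.1872763 ] [-179.82577748    0.38917916   24.23037682] [ 14.37506841  24.4071799  -22.94235388 102.22374257  11.13920284
  56.03318705 -78.82169947] 13.0
```

View pics/w6b.png

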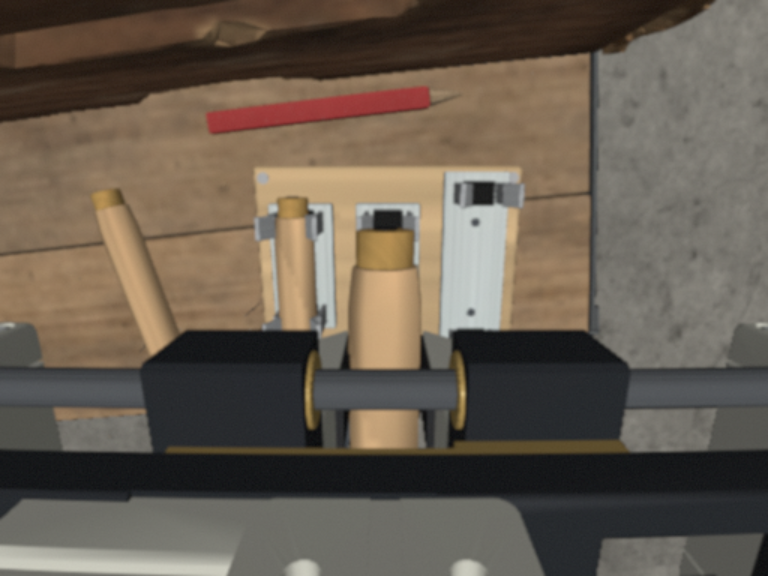

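Short block far edge at (356–419, 206), long block far edge (443–507,171); rack parallel to the image, the handle above its block.

```bash
python3 - <<'E'
from h import *
im,st=load("w6")
A=Ro.from_euler('xyz',st["ee_rot"],degrees=True).as_matrix();x=np.array(st["tcp_pos"])
Pt=lambda u,v,z:plane(im,(u/1.5,v/1.5),z,st)
a=np.radians(24.2);u=np.array([np.cos(a),np.sin(a),0]);v=np.array([np.sin(a),-np.cos(a),0])
s=Pt(387.5,206,.020)-.045*u; l=Pt(475,172,.020)-.066*u
l0=Pt(443,172,.02);l1=Pt(507,172,.02);print("width",np.linalg.norm(l0-l1))
e=Pt(384,231,x[2]-.006); 
print("short",s,"long",l,"handle end",e,(e-x)@u)
for n,p in(("s",s),("l",l)):print(n,"along",(p-x)@u,"toolY",(p-x)@v)
s2=Pt(362,224,.05);s3=Pt(413,224,.05);print("clip mid",((s2+s3)/2-x)@v,np.linalg.norm(s2-s3))
r1,r2=Pt(255,168,.012),Pt(521,168,.012);d=r1-r2;print(np.degrees(np.arctan2(-d[0],d[1])),np.linalg.norm(d),((r1+r2)/2-.07*u))
E
```

```text
width 0.04294520830965121
short [ 0.55988322 -0.02977448  0.02      ] long [ 0.58530584 -0.08250053  0.02      ] handle end [ 0.60277117 -0.00858152  0.1812763 ] 0.049840873728648434
s along 0.0020344275656646264 toolY 0.0017861881513721472
l along 0.0036092841819866978 toolY 0.0602999898056302
clip mid 0.0016877599498176191 0.03160324323704772
24.222826864079686 0.18272932940709183 [ 0.56039634 -0.02984858  0.012     ]
```

```bash

python3 -m inch '{"delta_pos":[[0.1,0.06,0.8],[0,0,0.9],[0,0,0.9],[0,0,0.9],[0,0,0.5],[0,0,0],[0,0,0]],"rot":[[0,0,0],[0,0,0],[0,0,0],[0,0,0],[0,0,0],[0,0,0],[0,0,0]],"grip":[-1,-1,-1,-1,-1,-1,-1]}'
```

```text
time: 13.75
tcp_pos: [0.5637, -0.029, 0.0919]
ee_rot: [180.0, -0.0, 24.2]
force: [0.7, 0.1, -0.9]
width: 0.258
grip_force: 30.0
```

```bash

python3 -m inch '{"delta_pos":[[-0.11,-0.03,0.2],[0,0,0.3],[0,0,0],[0,0,0]],"rot":[[0,0,0],[0,0,0],[0,0,0],[0,0,0]],"grip":[-1,-1,-1,-1]}'
```

```text
time: 14.15
tcp_pos: [0.5602, -0.0296, 0.0784]
ee_rot: [-180.0, 0.0, 24.2]
force: [-0.2, -0.6, -0.1]
width: 0.262
grip_force: 30.0
```

```bash

python3 -m inch '{"delta_pos":[[0,0,0.25],[0,0,0.25],[0,0,0.25],[0,0,0]],"rot":[[0,0,0],[0,0,0],[0,0,0],[0,0,0]],"grip":[-1,-1,-1,-1]}'
python3 -m inch '{"delta_pos":[[0,0,0.2],[0,0,0.15],[0,0,0.1],[0,0,0]],"rot":[[0,0,0],[0,0,0],[0,0,0],[0,0,0]],"grip":[-1,-1,-1,-1]}'
```

```text
time: 14.55
tcp_pos: [0.5602, -0.0293, 0.0588]
ee_rot: [-180.0, 0.0, 24.2]
force: [1.5, 1.0, -3.7]
width: 0.257
grip_force: 30.0
time: 14.95
tcp_pos: [0.5599, -0.0297, 0.0485]
ee_rot: [180.0, 0.0, 24.2]
force: [-2.1, 0.2, 4.9]
width: 0.261
grip_force: 30.0
```

```bash

python3 -m inch '{"delta_pos":[[0,0,0.12],[0,0,0.1],[0,0,0]],"rot":[[0,0,0],[0,0,0],[0,0,0]],"grip":[-1,-1,-1]}'
```

```text
time: 15.25
tcp_pos: [0.5608, -0.0306, 0.0453]
ee_rot: [179.9, -0.0, 24.2]
force: [-9.1, -3.4, 32.3]
width: 0.255
grip_force: 30.0
```

```bash

python3 -m inch '{"delta_pos":[[0,0,-0.1],[0,0,0],[0,0,0],[0,0,-1],[0,0,-1],[0,0,-1],[0,0,-1],[0,0,-1]],"rot":[[0,0,0],[0,0,0],[0,0,0],[0,0,0],[0,0,0],[0,0,0],[0,0,0],[0,0,0]],"grip":[-0.3,-0.3,-0.3,-0.3,-0.3,-0.3,-0.3,-0.3]}'
python3 -m inch '{"delta_pos":[[-0.08,-0.9,-0.15],[-0.08,-0.9,-0.15],[-0.08,-0.9,-0.15],[-0.08,-0.9,-0.15],[-0.08,-0.9,-0.15],[-0.08,-0.9,-0.15],[-0.08,-0.9,-0.15],[-0.08,-0.9,-0.15]],"rot":[[0,0,0],[0,0,0],[0,0,0],[0,0,0],[0,0,0],[0,0,0],[0,0,0],[0,0,0]],"grip":[-0.3,-0.3,-0.3,-0.3,-0.3,-0.3,-0.3,-0.3]}'
python3 -m inch '{"delta_pos":[[0,0,0],[0,0,0],[0,0,0],[0,0,0]],"rot":[[0,0,-1],[0,0,-0.72],[0,0,0],[0,0,0]],"grip":[0,0,0,0]}'
python3 - <<'E'
from h import *
im,st=snap("wrist","w7");print(st["tcp_pos"],st["ee_rot"],st["time"])
px=np.array(im["pixels"])
cv2.imwrite("pics/w7b.png",cv2.resize(px,(768,576)))
E
```

```text
time: 16.05
tcp_pos: [0.56, -0.0296, 0.1709]
ee_rot: [-180.0, 0.0, 24.2]
force: [0.2, -0.1, -0.4]
width: 0.35
grip_force: 0.0
time: 16.85
tcp_pos: [0.4712, 0.1287, 0.2001]
ee_rot: [-180.0, 0.0, 24.2]
force: [-0.3, -0.1, 0.7]
width: 0.35
grip_force: 0.0
time: 17.25
tcp_pos: [0.4718, 0.1278, 0.2001]
ee_rot: [-180.0, 0.0, 37.8]
force: [0.3, 0.0, -0.7]
width: 0.498
grip_force: 0.0
[0.47178142 0.12781133 0.20009679] [-1.79978177e+02  3.43025904e-02  3.77763921e+01] 17.25
```

View pics/w7b.png

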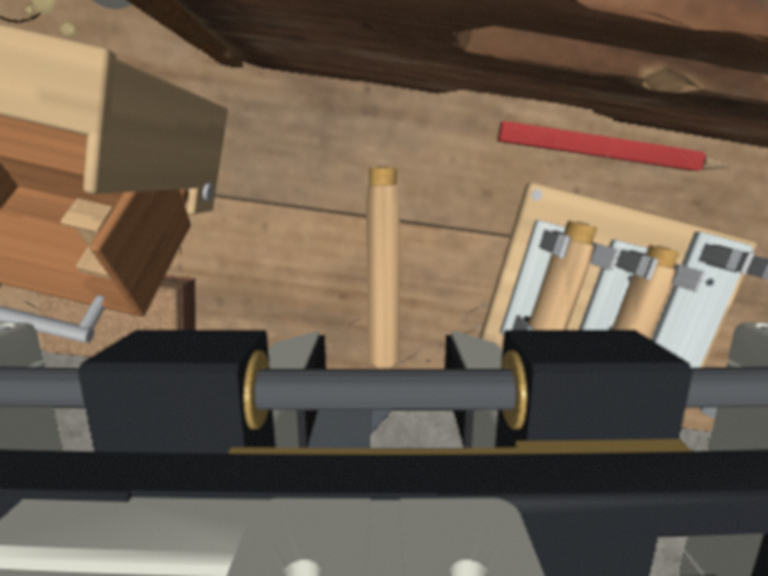

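The long handle runs straight (383,168)–(384,366) between the fingers, and the short one sits in the rack's middle block like its fixed neighbour.

```bash
python3 - <<'E'
from h import *
im,st=load("w7")
x=np.array(st["tcp_pos"]);A=Ro.from_euler('xyz',st["ee_rot"],degrees=True).as_matrix()
a=plane(im,(382.5/1.5,168/1.5),.018,st);b=plane(im,(384/1.5,367/1.5),.012,st)
d=a-b;print(a,b,np.linalg.norm(d[:2]),np.degrees(np.arctan2(d[1],d[0])))
c=a-.075*A[:,0]; print(c, (A.T@(c-x))/.025,(A.T@((a+b)/2-x))/.025)
E
```

```text
[0.52893184 0.17384299 0.018     ] [0.40830671 0.07914586 0.012     ] 0.15335569023318035 38.13379373682586
[0.46965129 0.12789939 0.0180449 ] [-0.06082955 -0.05220537  7.28213371] [-0.12781129 -0.03302694  7.40396262]
```

```bash

python3 -m inch '{"delta_pos":[[-0.09,-0.04,0.9],[0,0,1],[0,0,1],[0,0,1],[0,0,1],[0,0,0.8],[0,0,0.5],[0,0,0]],"rot":[[0,0,0],[0,0,0],[0,0,0],[0,0,0],[0,0,0],[0,0,0],[0,0,0],[0,0,0]],"grip":[0,0,0,0,0,0,0,0]}'
python3 -m inch '{"delta_pos":[[0,0,0],[0,0,0]],"rot":[[0,0,0],[0,0,0]],"grip":[0,0]}'
```

```text
time: 18.1
tcp_pos: [0.4686, 0.1271, 0.0441]
ee_rot: [-180.0, 0.1, 37.9]
force: [-1.5, -0.1, -0.3]
width: 0.501
grip_force: 0.0
time: 18.3
tcp_pos: [0.4702, 0.1277, 0.0464]
ee_rot: [180.0, -0.1, 37.9]
force: [-0.4, 0.0, -0.6]
width: 0.498
grip_force: 0.0
```

```bash

python3 -m inch '{"delta_pos":[[0,0,0.4],[0,0,0.4],[0,0,0],[0,0,0]],"rot":[[0,0,0],[0,0,0],[0,0,0],[0,0,0]],"grip":[0,0,0,0]}'
python3 -m inch '{"delta_pos":[[0,0,0],[0,0,0],[0,0,0],[0,0,0]],"rot":[[0,0,0],[0,0,0],[0,0,0],[0,0,0]],"grip":[-1,-1,-1,-1]}'
```

```text
time: 18.7
tcp_pos: [0.4691, 0.1273, 0.0251]
ee_rot: [-180.0, 0.1, 38.0]
force: [0.2, 0.3, -0.3]
width: 0.505
grip_force: 0.0
time: 19.1
tcp_pos: [0.4696, 0.1274, 0.0256]
ee_rot: [180.0, -0.0, 38.0]
force: [-0.1, 0.4, 0.9]
width: 0.26
grip_force: 30.0
```

```bash

python3 -m inch '{"delta_pos":[[0,0,-0.8],[0,0,-1],[0,0,-1],[0,0,-1],[0,0,-1],[0,0,-0.6],[0,0,0],[0,0,0]],"rot":[[0,0,0],[0,0,0],[0,0,0],[0,0,0],[0,0,0],[0,0,0],[0,0,1],[0,0,0.72]],"grip":[-1,-1,-1,-1,-1,-1,-1,-1]}'
python3 -m inch '{"delta_pos":[[0.07,0.96,0],[0.07,0.96,0],[0.07,0.96,0],[0.07,0.96,0],[0.07,0.96,0]],"rot":[[0,0,0],[0,0,0],[0,0,0],[0,0,0],[0,0,0]],"grip":[-1,-1,-1,-1,-1]}'
python3 -m inch '{"delta_pos":[[0.07,0.96,0],[0.07,0.96,0],[0.07,0.96,0],[0.07,0.96,0],[0.07,0.96,0],[0,0,0],[0,0,0]],"rot":[[0,0,0],[0,0,0],[0,0,0],[0,0,0],[0,0,0],[0,0,0],[0,0,0]],"grip":[-1,-1,-1,-1,-1,-1,-1]}'
python3 - <<'E'
from h import *
im,st=snap("wrist","w8");print(st["tcp_pos"],st["ee_rot"],st["time"])
px=np.array(im["pixels"]);hsv=cv2.cvtColor(px,cv2.COLOR_BGR2HSV)
# profile along image column of the held handle
for v in range(60,220,4): print(v,px[v,256].tolist(),hsv[v,256].tolist())
E
```

```text
time: 19.9
tcp_pos: [0.4697, 0.1273, 0.1611]
ee_rot: [180.0, -0.1, 23.9]
force: [-0.8, -0.0, -1.2]
width: 0.257
grip_force: 30.0
time: 20.4
tcp_pos: [0.5269, 0.0206, 0.1605]
ee_rot: [180.0, 0.0, 24.2]
force: [0.2, 0.6, -0.7]
width: 0.257
grip_force: 30.0
time: 21.1
tcp_pos: [0.5836, -0.0845, 0.1602]
ee_rot: [-180.0, 0.0, 24.2]
force: [0.3, -0.4, -0.8]
width: 0.256
grip_force: 30.0
[ 0.58357688 -0.0844681   0.16016772] [-1.79968571e+02  2.71888242e-02  2.41540077e+01] 21.1
60 [94, 120, 145] [15, 90, 145]
64 [91, 119, 144] [16, 94, 144]
68 [93, 121, 144] [16, 90, 144]
72 [88, 115, 138] [16, 92, 138]
76 [84, 109, 131] [16, 91, 131]
80 [81, 104, 127] [15, 92, 127]
84 [80, 105, 127] [16, 94, 127]
88 [83, 108, 129] [16, 91, 129]
92 [85, 108, 132] [15, 91, 132]
96 [74, 100, 121] [17, 99, 121]
100 [87, 149, 187] [19, 136, 187]
104 [86, 147, 186] [18, 137, 186]
108 [84, 142, 182] [18, 137, 182]
112 [84, 145, 184] [18, 139, 184]
116 [87, 149, 189] [18, 138, 189]
120 [86, 149, 189] [18, 139, 189]
124 [100, 138, 169] [17, 104, 169]
128 [114, 153, 185] [16, 98, 185]
132 [115, 154, 186] [16, 97, 186]
136 [115, 153, 187] [16, 98, 187]
140 [116, 155, 187] [16, 97, 187]
144 [116, 154, 186] [16, 96, 186]
148 [115, 154, 185] [17, 96, 185]
152 [112, 151, 183] [16, 99, 183]
156 [113, 152, 184] [16, 98, 184]
160 [115, 153, 185] [16, 96, 185]
164 [113, 152, 184] [16, 98, 184]
168 [114, 153, 184] [17, 97, 184]
172 [114, 152, 185] [16, 98, 185]
176 [115, 154, 185] [17, 96, 185]
180 [114, 153, 187] [16, 100, 187]
184 [117, 155, 188] [16, 96, 188]
188 [114, 153, 186] [16, 99, 186]
192 [117, 156, 187] [17, 95, 187]
196 [115, 155, 188] [16, 99, 188]
200 [116, 155, 189] [16, 98, 189]
204 [118, 157, 189] [16, 96, 189]
208 [116, 155, 189] [16, 98, 189]
212 [117, 157, 190] [16, 98, 190]
216 [117, 157, 189] [17, 97, 189]
```

```bash
python3 - <<'E'
from h import *
im,st=load("w8");M=np.array(im["mount"]);px=np.array(im["pixels"]).astype(int)
hsv=cv2.cvtColor(np.array(im["pixels"]),cv2.COLOR_BGR2HSV)
def tool(u,v,z):
    d=M[:3,:3]@und(im,(u,v));c=M[:3,3];return c+d*(z-c[2])/d[2]
print(tool(256,98.5,.003), tool(256,123,.003))
for v in(108,116,140,170,200):
    g=px[v,215:300].sum(1);e=np.abs(np.diff(g));i=np.where(e>45)[0]+215;print(v,i.tolist())
E
```

```text
[7.55090742e-02 9.92844149e-05 3.00000000e-03] [6.45920351e-02 9.35068620e-05 3.00000000e-03]
108 [276]
116 [235, 236, 275, 276, 289, 290]
140 [216, 232, 233, 280]
170 [215, 216, 218, 231, 232, 280, 288]
200 [216, 217, 219, 232, 233, 279, 287]
```

```bash

python3 -m inch '{"delta_pos":[[0.04,0.01,0.9],[0,0,0.9],[0,0,0.75],[0,0,0],[0,0,0]],"rot":[[0,0,0],[0,0,0],[0,0,0],[0,0,0],[0,0,0]],"grip":[-1,-1,-1,-1,-1]}'
```

```text
time: 21.65
tcp_pos: [0.5847, -0.083, 0.0971]
ee_rot: [-180.0, 0.0, 24.3]
force: [0.7, -0.3, -0.2]
width: 0.249
grip_force: 30.0
```

```bash

python3 -m inch '{"delta_pos":[[0,0.05,0.1],[0,0,0.25],[0,0,0.25],[0,0,0.25],[0,0,0.25],[0,0,0]],"rot":[[0,0,0],[0,0,0],[0,0,0],[0,0,0],[0,0,0],[0,0,0]],"grip":[-1,-1,-1,-1,-1,-1]}'
python3 -m inch '{"delta_pos":[[0,0,0.25],[0,0,0.2],[0,0,0.15],[0,0,0]],"rot":[[0,0,0],[0,0,0],[0,0,0],[0,0,0]],"grip":[-1,-1,-1,-1]}'
```

```text
time: 22.25
tcp_pos: [0.5854, -0.0847, 0.0684]
ee_rot: [-180.0, -0.0, 24.2]
force: [2.1, 1.0, -4.2]
width: 0.259
grip_force: 30.0
time: 22.65
tcp_pos: [0.5851, -0.085, 0.0553]
ee_rot: [180.0, 0.0, 24.2]
force: [-6.5, 1.7, 18.6]
width: 0.261
grip_force: 30.0
```

```bash

python3 -m inch '{"delta_pos":[[0,0,0.1],[0,0,0.08],[0,0,0]],"rot":[[0,0,0],[0,0,0],[0,0,0]],"grip":[-1,-1,-1]}'
```

```text
time: 22.95
tcp_pos: [0.5858, -0.0847, 0.053]
ee_rot: [179.9, -0.1, 24.2]
force: [-12.9, 2.8, 40.6]
width: 0.261
grip_force: 30.0
```

```bash

python3 -m inch '{"delta_pos":[[0,0,-0.1],[0,0,0],[0,0,0],[0,0,-0.9],[0,0,-1],[0,0,-1],[0,0,-1],[0,0,-1]],"rot":[[0,0,0],[0,0,0],[0,0,0],[0,0,0],[0,0,0],[0,0,0],[0,0,0],[0,0,0]],"grip":[-0.3,-0.3,-0.3,-0.3,-0.3,-0.3,-0.3,-0.3]}'
python3 -m inch '{"delta_pos":[[-0.18,-0.95,-0.3],[-0.18,-0.95,-0.3],[-0.18,-0.95,-0.3],[-0.18,-0.95,-0.3],[-0.18,-0.95,-0.3],[-0.18,-0.95,-0.1],[-0.18,-0.95,0],[-0.18,-0.95,0]],"rot":[[0,0,0],[0,0,0],[0,0,0],[0,0,0],[0,0,0],[0,0,0],[0,0,0],[0,0,0]],"grip":[0,0,0,0,0,0,0,0]}'
python3 - <<'E'
from h import *
snap("wrist","w9")
im,st=load("w7");u=np.array([.912,.41,0]);
a=np.array([.5608,-.0295,.052])+.05*u;print("short",proj(im,a,st),"seen",(660/1.5,248/1.5))
b=a+.06*np.array([-.41,.912,0]);print("full",proj(im,b,st),"seen",(580/1.5,224/1.5))
print(proj(im,a+[0,0,.008],st))
E
python3 -m inch '{"delta_pos":[[-0.18,-0.95,0],[-0.18,-0.95,0],[-0.18,-0.95,0],[-0.18,-0.95,0],[-0.18,-0.95,0],[-0.18,-0.95,0],[-0.18,-0.95,0],[-0.18,-0.95,0]],"rot":[[0,0,0],[0,0,0],[0,0,0],[0,0,0],[0,0,0],[0,0,0],[0,0,0],[0,0,0]],"grip":[-0.3,-0.3,-0.3,-0.3,-0.3,-0.3,-0.3,-0.3]}'
python3 -m inch '{"delta_pos":[[-0.18,-0.95,0],[-0.18,-0.95,0],[-0.18,-0.95,0],[0,0,0],[0,0,0],[0,0,0],[0,0,0],[0,0,0]],"rot":[[0,0,0],[0,0,0],[0,0,0],[0,0,-1],[0,0,-1],[0,0,-1],[0,0,-1],[0,0,-1]],"grip":[-0.3,-0.3,-0.3,-0.3,-0.3,-0.3,-0.3,-0.3]}'
python3 -m inch '{"delta_pos":[[0,0,0],[0,0,0],[0,0,0],[0,0,0],[0,0,0],[0,0,0],[0,0,0],[0,0,0]],"rot":[[0,0,-1],[0,0,-1],[0,0,-1],[0,0,-1],[0,0,-1],[0,0,-1],[0,0,-0.24],[0,0,0]],"grip":[-0.3,-0.3,-0.3,-0.3,-0.3,-0.3,-0.3,-0.3]}'
```

```text
time: 23.75
tcp_pos: [0.585, -0.0855, 0.1749]
ee_rot: [-180.0, 0.1, 24.2]
force: [0.4, -0.3, -0.4]
width: 0.35
grip_force: 0.0
time: 24.55
tcp_pos: [0.474, 0.0737, 0.2143]
ee_rot: [-180.0, 0.0, 24.2]
force: [-0.8, -0.1, -0.0]
width: 0.499
grip_force: 0.0
short (np.float64(447.69004621528387), np.float64(165.32702077979008)) seen (440.0, 165.33333333333334)
full (np.float64(391.8705215059555), np.float64(150.76635399039458)) seen (386.6666666666667, 149.33333333333334)
(np.float64(452.81540660745225), np.float64(166.6147651709176))
time: 25.4
tcp_pos: [0.3634, 0.2322, 0.2143]
ee_rot: [180.0, 0.0, 24.2]
force: [0.2, 0.3, -0.3]
width: 0.351
grip_force: 0.0
time: 26.2
tcp_pos: [0.3225, 0.291, 0.2142]
ee_rot: [-180.0, 0.0, 64.5]
force: [0.2, 0.3, 0.9]
width: 0.35
grip_force: 0.0
time: 27.0
tcp_pos: [0.3225, 0.291, 0.2144]
ee_rot: [-180.0, -0.0, 114.0]
force: [0.9, -0.5, -0.1]
width: 0.352
grip_force: 0.0
```

```bash

python3 -m inch '{"delta_pos":[[0.15,0,0.8],[0,0,0.9],[0,0,0.9],[0,0,0.9],[0,0,0.8],[0,0,0.4],[0,0,0],[0,0,0]],"rot":[[0,0,0],[0,0,0],[0,0,0],[0,0,0],[0,0,0],[0,0,0],[0,0,0],[0,0,0]],"grip":[-0.3,-0.3,-0.3,-0.3,-0.3,-0.3,-0.3,-0.3]}'
```

```text
time: 27.8
tcp_pos: [0.321, 0.295, 0.0977]
ee_rot: [180.0, -0.0, 114.1]
force: [0.0, -0.6, 0.1]
width: 0.349
grip_force: 0.0
```

```bash

python3 -m inch '{"delta_pos":[[0,0,0.13],[0,0,0],[0,0,0],[0,0,0],[0,0,0]],"rot":[[0,0,0],[0,0,0],[0,0,0],[0,0,0],[0,0,0]],"grip":[-0.3,-0.3,-1,-1,-1]}'
python3 -m inch '{"delta_pos":[[0,0.26,-0.36],[0,0.30,-0.34],[0,0.33,-0.31],[0,0.35,-0.28],[0,0.38,-0.24],[0,0.40,-0.20],[0,0.42,-0.16],[0,0,0]],"rot":[[0,0,0],[0,0,0],[0,0,0],[0,0,0],[0,0,0],[0,0,0],[0,0,0],[0,0,0]],"grip":[-1,-1,-1,-1,-1,-1,-1,-1]}'
```

```text
time: 28.3
tcp_pos: [0.3209, 0.2947, 0.0941]
ee_rot: [180.0, -0.0, 114.1]
force: [0.3, -0.2, -0.0]
width: 0.135
grip_force: 0.0
time: 29.1
tcp_pos: [0.3777, 0.3197, 0.1431]
ee_rot: [180.0, 0.1, 114.1]
force: [-2.8, -6.5, 17.4]
width: 0.096
grip_force: 30.0
```

```bash

python3 -m inch '{"delta_pos":[[0,0.2,-0.08],[0,0.2,-0.06],[0,0.06,-0.02],[0,0,0],[0,0,0]],"rot":[[0,0,0],[0,0,0],[0,0,0],[0,0,0],[0,0,0]],"grip":[-1,-1,-1,-1,-1]}'
```

```text
time: 29.6
tcp_pos: [0.387, 0.3238, 0.1461]
ee_rot: [-180.0, 0.1, 114.1]
force: [-3.2, -4.2, 8.0]
width: 0.095
grip_force: 30.0
```

```bash

python3 -m inch '{"delta_pos":[[0,0.08,0],[0,0.04,0],[0,0,0]],"rot":[[0,0,0],[0,0,0],[0,0,0]],"grip":[-1,-1,-1]}'
```

```text
time: 29.9
tcp_pos: [0.3872, 0.3239, 0.146]
ee_rot: [-179.7, 0.2, 114.2]
force: [-13.3, -9.9, 18.7]
width: 0.096
grip_force: 30.0
```

At the upright stop (position unchanged, 16 N horizontal reaction). Release and back away.

```bash

python3 -m inch '{"delta_pos":[[0,-0.1,0],[0,0,0],[0,0,0],[0,0,0],[0,0,-0.5],[0,0,-1],[0,0,-1],[0,0,-1]],"rot":[[0,0,0],[0,0,0],[0,0,0],[0,0,0],[0,0,0],[0,0,0],[0,0,0],[0,0,0]],"grip":[-1,-0.4,-0.4,-0.4,-0.4,-0.4,-0.4,-0.4]}'
python3 -m inch '{"delta_pos":[[0,0,-1],[0,0,-1],[-0.9,0,-0.5],[-0.9,0,0],[0,0,0],[0,0,0]],"rot":[[0,0,0],[0,0,0],[0,0,0],[0,0,0],[0,0,0],[0,0,0]],"grip":[-0.4,-0.4,-0.4,-0.4,-0.4,-0.4]}'
python3 - <<'E'
from h import *
im,st=snap("wrist","w10");px=np.array(im["pixels"])
# bar: grey low-saturation blob near predicted ends
for s in(-1,1):
    p=proj(im,np.array([.3873,.3230,.132])+s*.041*np.array([-.41,.912,0]),st);print("bar end pred",p)
hsv=cv2.cvtColor(px,cv2.COLOR_BGR2HSV)
p=proj(im,np.array([.3873,.3230,.132])+.025*np.array([-.41,.912,0]),st);v=int(p[1])
u=int(p[0]);print(p,[hsv[v,i].tolist() for i in range(u-14,u+15,2)])
# handles in rack, view w9 : brass ferrule centroids
im,st=load("w9");h=cv2.cvtColor(np.array(im["pixels"]),cv2.COLOR_BGR2HSV)
m=cv2.inRange(h,(16,120,130),(22,255,255));m=cv2.morphologyEx(m,cv2.MORPH_OPEN,np.ones((3,3)))
n,_,s,c=cv2.connectedComponentsWithStats(m)
for i in range(1,n):
    if s[i,4]>40:print("brass",c[i],s[i])
u=np.array([.912,.41,0]);v=np.array([-.41,.912,0])
for nm,q,L in(("short",np.array([.5608,-.0295,.052]),.0445),("long",np.array([.5855,-.0845,.052]),.0695),("full",np.array([.5608,-.0295,.052])+.06*v,.0445)):print(nm,proj(im,q+L*u,st))
E
```

```text
time: 30.7
tcp_pos: [0.3873, 0.3249, 0.2346]
ee_rot: [180.0, -0.0, 114.2]
force: [0.9, 0.2, -0.8]
width: 0.301
grip_force: 0.0
time: 31.3
tcp_pos: [0.4059, 0.2835, 0.2959]
ee_rot: [180.0, -0.0, 114.1]
force: [-0.8, 1.3, -0.5]
width: 0.298
grip_force: 0.0
bar end pred (np.float64(256.2887072107658), np.float64(182.0146835434004))
bar end pred (np.float64(256.0704194098828), np.float64(100.36994257267042))
(np.float64(256.1151554556002), np.float64(117.11330619623449)) [[15, 92, 185], [15, 93, 184], [15, 96, 181], [15, 99, 177], [14, 82, 159], [102, 8, 150], [105, 3, 190], [90, 3, 200], [102, 7, 189], [8, 37, 171], [12, 139, 202], [13, 139, 196], [12, 138, 188], [12, 139, 194], [13, 139, 193]]
brass [447.90625     78.40104167] [440  72  17  13 192]
brass [325.51412429 102.61581921] [318  97  16  12 177]
brass [386.24137931 105.25287356] [379 100  16  12 174]
brass [347.89583333 273.20833333] [346 267   5  14  48]
short (np.float64(387.4742945655936), np.float64(103.81812546849818))
long (np.float64(450.4148521409269), np.float64(78.16451313076782))
full (np.float64(327.08926771399604), np.float64(103.34471723772529))
```

The bar is back at its original place, and all three ferrules lie within about 2 px of their seated predictions, so I'm handing in.

```bash
python3 -c "
from plant import manip
print(manip.close_job())"
```

```text
the job is handed in; nothing more can be done
None
```

I handed the job in at about 31 s: both handles are pressed to a firm stop in their blocks, the bin is back upright against its stop, and the robot is clear; the bench items were not re-checked at the end.

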